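Stow the foot file in the sprung tray bay

TASK

Put the wooden foot file away in the white organiser tray: its wide head goes first, under the metal hood and against the sprung stop, and its handle end then goes down behind the sill at the other end of that bay, so that the file lies flat on the bay's floor, pumice side up, held there by the spring. Press the sprung stop back only as far as needed, never right to the end of its travel, and leave the comb, the nail brush and the wrapped soap where they are.

Things in the scene. Friction and masses are not known exactly. Their poses are not given: they have to be found in the camera images.
- file: foot file, a flat pale wooden paddle 180 long, 16 thick, 90 g; origin at the middle of its underside. +x points to its head: from x = 5 to 90 it is 46 wide (y), with a grey pumice pad on top; from x = -90 to 5 it is the handle, 28 wide. z up. It starts lying pumice side up on a fixed bamboo board (260 x 190, 10 thick)
- nose (a point): middle of the lower edge of the file's head end (x = 90 on the file, underside)
- tail (a point): middle of the lower edge of the file's handle end (x = -90 on the file, underside)
- tray: white tray fixed on the table, 214 long (x -108 to 106), floor 6 thick. Origin on its underside below the hooded bay's centre; +x along that bay to the hood, z up. The bay inside: 52 wide (y -26 to 26), x -100 to 100; side walls 5 thick, 10 high above the floor; sill at the -x end 8 thick, 14 high above the floor. Beside it, y 31 to 93, a plain bay holds the comb
- hood_edge (a point): middle of the lower front edge of the steel hood's roof (tray x = 45, z = 36, i.e. 30 above the bay floor). The hood covers the bay from there to tray x = 106; its roof is 4 thick and 62 wide
- stop_rest (a point): on the hooded bay's floor, where the face of the sprung stop is at rest (tray x = 72, z = 6): 172 from the sill, 8 less than the file's length
- sill_top (a point): middle of the top inner edge of the sill (tray x = -100, z = 20)
- stop (a joint): travel of the sprung stop, a grey plate 46 wide and 22 high under the hood that faces the sill, in m: 0 at rest (pushes with about 4 N), grows towards +x of the tray, 0.008 with the file in place (about 7 N), 0.018 at the end of its travel (about 10 N)
- comb: black comb 150 x 36 x 6, lying in the tray's plain bay; leave alone
- nail_brush: wooden nail brush 85 x 36 x 32, standing on the board's far corner near the file; leave alone
- wrapped_soap: paper-wrapped soap bar 85 x 55 x 26 on the table; leave alone
There are look-alikes about, which are no part of the job. Leave any yellow look-alike of the file alone.

How it is judged:
By the outcome, as a careful person would: the job done as asked, in the order asked, and still so for the second after the job is handed in, with the robot touching nothing.
It also fails if it takes over 56 s, if anything falls off the work surface, if the arm or the gripper's body presses on something with over 40 N, if the wrist force passes 120 N, or if a joint passes its speed limit or range.

ROBOT

A 6-joint arm with a two-finger parallel gripper is mounted at the origin on the work surface. World frame = base frame: x ahead of the robot, y to its left, z up, the work surface at z = 0. Lengths are in m, angles in rad, forces in N, time in s.
With the tool pointing down it reaches from about 0.375 to 0.925 m from the base axis. Payload 5.7 kg.
Tool frame: the origin (TCP) lies on the centre line of the jaws, within the pads' length; the fingertips stand 14 mm ahead of it and the grasp point (between the pads) lies 5 mm behind it (manip.tip_reach is the distance from the TCP to the fingertips, in m); z points along the fingers, y is the line along which they close (so a half turn about z gives the same grasp; the last joint's range is limited). The gripper opens to 88 mm and grips with 3 to 60 N. Pads are 20 mm wide; open, the fingers measure 115 mm over their backs; the gripper's body (75 mm by 178 mm) begins 61 mm behind the grasp point.
Start: joints at [1.063, 0.359, 1.51, -0, 1.272, -0.115], TCP at [0.23, 0.554, 0.237] pointing down, gripper open.
Joint ranges: [-2.97, 2.97], [-1.01, 2.36], [0.21, 2.38], [-0.96, 4.11], [0.2, 2.71], [-2.98, 2.98]. Speed limits (rad/s): [2.39, 2.39, 3.14, 3.14, 3.14, 3.14].

INTERFACE

Orientations are given as a unit quaternion [x, y, z, w].
In Python, from station import sensors, vision, job_done, manip gives the robot as it stands. The module is installed in compiled form; this text tells all that it offers.
- The arm moves only by the tool play_rows, never from a script. Its argument "deltas" is a list of rows, each a list of 3 entries, a list of its own where there are three numbers: the opening, from -1 (shut) to 1 (fully open), then the shift along the tool's x, y, z as a fraction of full scale, then the turn about the tool's z as a fraction of full scale. A call has 1 to 20 rows; each row shifts and turns the commanded pose from where the row before left it, along the tool's axes as they then stand; what a row does not reach is not made up. Full scale, the value 1, is 2 cm for a shift and 4 degrees for a turn. A row lasts 1/10 s, in which the tool goes at most 50 mm and 8.59 degrees, less where a joint would pass 70% of its speed; a pose out of reach is approached as far as the arm can. A call with a number of a shift or a turn outside -1 to 1 is refused whole. A call with a gripper value outside its range is refused whole. The fingers move at their own pace and stop on an object; the grip force is fixed at half the most. Time passes only in rows, so rows that do not move let the fingers close. It gives the time, the measured TCP pose, the force, the opening and the grip force at its end, in the units of the state.
- sensors.observe(): the state, without advancing time (a new reading comes with each control period).
- vision.get_image(name): name is "scene" or "top" or "wrist"; returns the picture (420x560x3 uint8, blue, green, red); there is no depth.
- vision.camera_params(name): a dict with "fx", "fy", "cx", "cy" (pixels), "k1" (the pictures are not rectified: a ray, as slopes to the right and down, at radius r is drawn at 1 + k1 r^2 times it, then the intrinsics apply), "world_to_cam" (4x4, takes a point from world to camera coordinates). Camera axes: x right, y down, z forward; pixel columns grow to the right and rows downward; lengths in m; the calibration is good to about 2 mm. A picture is of the moment at which its call begins: read the wrist's pose just before it. camera_params takes no time and is no camera call; for the wrist camera it gives the pose at the moment of the call.
- job_done(): hands the job in; it is judged then, once.
The state is a dict: "clock": time; "joint_positions": joint angles; "dq": joint speeds; "joint_torque": joint torques, N m; "ee_pos": TCP position; "eef_rot": TCP orientation; "contact_force": force on the tool from outside, world axes, zero at the start; "torque": the same for the moment, N m; "opening": finger opening in m; "gripper_force": force on a finger pad.
Only numpy, scipy, OpenCV 4.12 (cv2) and the standard library are available. Lean on these libraries where they do the work, as an engineer would, in place of code of your own. Each camera call takes 0.05 s, during which the arm holds its last target. There are 200 camera calls.

## Working session

There is one attempt and no reset: what is moved stays moved. The work goes in short steps, Python scripts to look and compute and a tool call to move; the robot and the scene stay as the last step left them, time stands still between calls to the robot, and variables do not carry over. Pictures are saved under pics/ and viewed, at most 13 in all, crops included, and the job is handed in when it is done.

Besides the shell and the picture viewer there is one more tool, called as name(argument=value, ...) on one line, values as JSON. play_rows: Moves the arm, as the interface text tells. Its arguments: {"type":"object","properties":{"deltas":{"type":"array","items":{"type":"array"}}},"required":["deltas"]}

```bash
mkdir -p pics; cat > h.py <<'E'
import numpy as np, cv2
from station import sensors, vision, job_done, manip
from scipy.spatial.transform import Rotation as R
def ray(name,u,v,P=None):
    p=P or vision.camera_params(name)
    K=np.array([[p['fx'],0,p['cx']],[0,p['fy'],p['cy']],[0,0,1.]])
    x,y=cv2.undistortPoints(np.array([[[u,v]]],float),K,np.array([p['k1'],0,0,0,0.]))[0,0]
    T=np.linalg.inv(np.array(p['world_to_cam'])); return T[:3,3],T[:3,:3]@[x,y,1]
def at(name,u,v,z,P=None):
    o,d=ray(name,u,v,P); return o+d*(z-o[2])/d[2]
def pix(name,X,P=None):
    p=P or vision.camera_params(name); c=np.array(p['world_to_cam'])@np.r_[X,1]; s=c[:2]/c[2]; s=s*(1+p['k1']*(s@s)); return s*[p['fx'],p['fy']]+[p['cx'],p['cy']]
E
python3 - <<'E'
from h import *
for n in('scene','top'): cv2.imwrite(f'pics/{n}0.png',cv2.resize(vision.get_image(n),(800,600),interpolation=cv2.INTER_CUBIC))
s=sensors.observe(); print(s['clock'],s['ee_pos'],s['eef_rot'],s['contact_force'],s['opening'],manip.tip_reach)
print(R.from_quat(s['eef_rot']).as_matrix().round(3)); print(vision.camera_params('top'))
E
```

```text
0.1 [0.22937996 0.55375249 0.23588564] [ 1.95157887e-01  9.80771479e-01 -7.99266759e-04 -2.56294930e-04] [-0.16199998  0.53527175 -0.22131798] 0.0878380348345108 0.014
[[-0.924  0.383 -0.001]
 [ 0.383  0.924 -0.001]
 [ 0.    -0.002 -1.   ]]
{'fx': 379.37877455628734, 'fy': 379.37877455628734, 'cx': 282.6699240407324, 'cy': 217.94528236568803, 'k1': -0.011953314661564766, 'world_to_cam': array([[ 0.01278004, -0.99986284,  0.01053397, -0.01902165],
       [-0.99840082, -0.01334011, -0.05493496,  0.48844673],
       [ 0.05506794, -0.00981505, -0.99843437,  0.91657166],
       [ 0.        ,  0.        ,  0.        ,  1.        ]])}
```

View pics/top0.png

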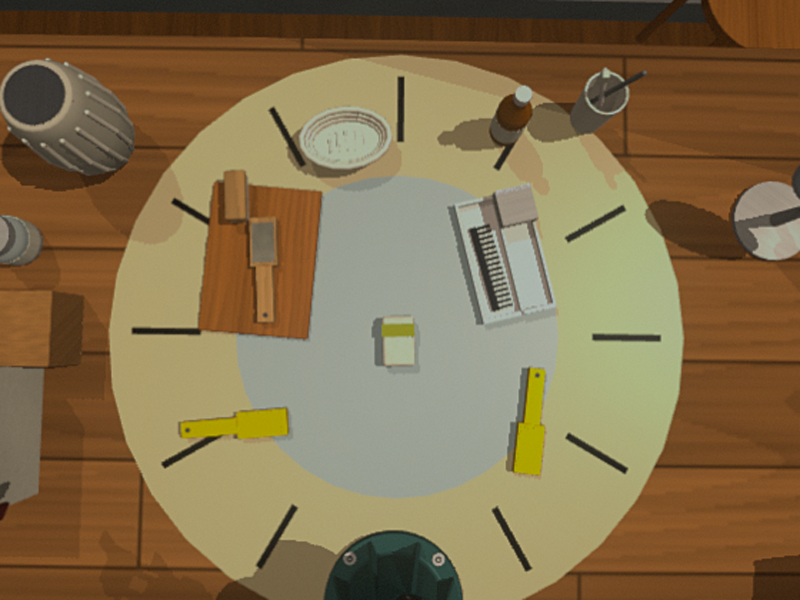

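View pics/scene0.png

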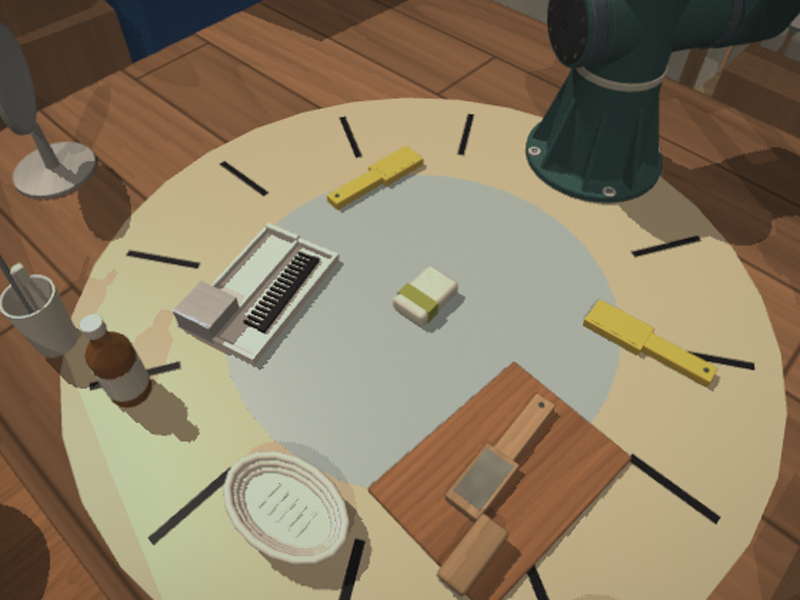

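The top view shows the file at about (262,270), with its head up at (262,240) and tail at (265,320). The tray is at (505,250) with the hood at (516,207), the brush at (236,195), the soap at (399,340) and yellow look-alikes below. I'll enlarge the file and tray.

```bash
python3 - <<'E'
from h import *
im=vision.get_image('top')
a=im[115:240,145:225]; b=im[120:235,310:395]
f=5
A=cv2.resize(a,None,fx=4.8,fy=4.8,interpolation=cv2.INTER_CUBIC);B=cv2.resize(b,None,fx=4.8,fy=4.8,interpolation=cv2.INTER_CUBIC)
c=np.zeros((600,800,3),np.uint8); c[:A.shape[0],:A.shape[1]]=A[:600]; c[:B.shape[0],390:390+B.shape[1]]=B[:600]
cv2.imwrite('pics/crop1.png',c)
E
```

```text
(no output)
```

View pics/crop1.png

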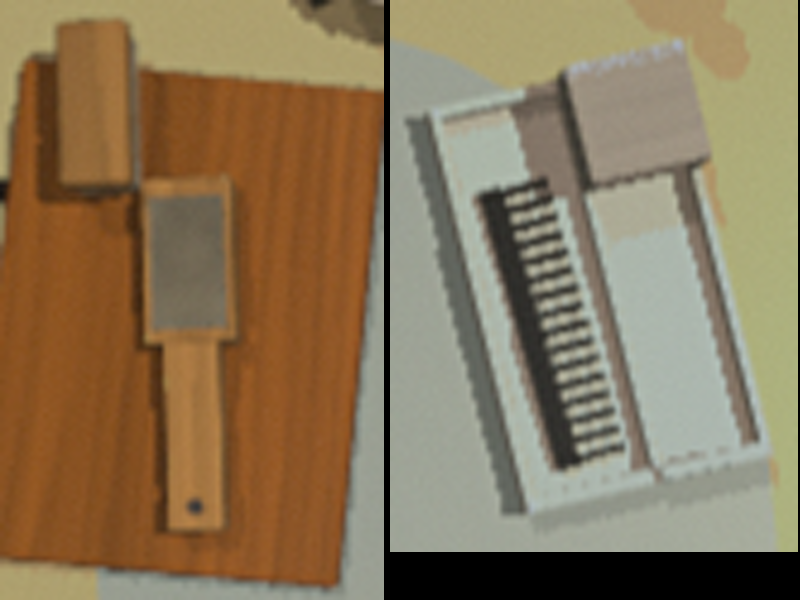

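The crop shows the file's head corners at (143,180) and (232,178), and its tail corners at (166,528) and (222,530). The hood roof corners are (567,73), (684,42), (709,158) and (588,188), and the sill is along (657,478)–(770,447).

```bash
python3 - <<'E'
from h import *
P=vision.camera_params('top')
def g(x,y,z):
    u,v=((x+.5)/4.8-.5+145,(y+.5)/4.8-.5+115) if x<388 else ((x-390+.5)/4.8-.5+310,(y+.5)/4.8-.5+120)
    return at('top',u,v,z,P)[:2]
f=[g(*p,.026) for p in[(143,180),(232,178),(236,344),(147,342),(222,530),(166,528)]]
h=(f[0]+f[1])/2;t=(f[4]+f[5])/2;d=h-t
print('file',h.round(4),t.round(4),'len',np.linalg.norm(d),'w',np.linalg.norm(f[0]-f[1]),np.linalg.norm(f[4]-f[5]),'mid',(h+t)/2,'ang',np.degrees(np.arctan2(d[1],d[0])))
q=[g(*p,.040) for p in[(567,73),(684,42),(709,158),(588,188)]]
fr=(q[2]+q[3])/2;bk=(q[0]+q[1])/2;d=bk-fr
print('hood',[np.linalg.norm(q[i]-q[i-1]).round(4) for i in range(4)],np.degrees(np.arctan2(d[1],d[0])),'front',fr,'back',bk)
# origin estimates
c=sum(q)/4
# hood centre is tray x=75.5
s0=g(657,478,.02);s1=g(768,448,.02);print('sill outer/inner pts',s0,s1,(s0+s1)/2,np.linalg.norm(s0-s1))
m=(s0+s1)/2; e=c-m; print('dir sill->hood',np.degrees(np.arctan2(e[1],e[0])),np.linalg.norm(e))
o=g(530,512,.016);print('outer corner',o)
for n,x,y,z in [('brushR',135,188,.042),('brushL',62,183,.042)]: print(n,g(x,y,z))
# reachable wrist cam pose
W=vision.camera_params('wrist');T=np.linalg.inv(W['world_to_cam']);s=sensors.observe();Rt=R.from_quat(s['eef_rot']).as_matrix()
print('cam in tool',Rt.T@(T[:3,3]-s['ee_pos']),(Rt.T@T[:3,:3]).round(3),W['fx'])
E
```

```text
file [0.646  0.2309] [0.4682 0.2228] len 0.1779691151999811 w 0.0451579701653361 0.02813783425234379 mid [0.55712475 0.2268481 ] ang 2.6298028173451713
hood [np.float64(0.0594), np.float64(0.0615), np.float64(0.0604), np.float64(0.0631)] 11.21056831677293 front [ 0.64022764 -0.20526406] back [ 0.69894287 -0.19362687]
sill outer/inner pts [ 0.48795262 -0.21413938] [ 0.50401571 -0.27088833] [ 0.49598417 -0.24251386] 0.05897852315120512
dir sill->hood 13.933105825890271 0.1788637025520859
outer corner [ 0.4699525  -0.15012558]
brushR [0.63746184 0.25287355]
brushL [0.63947911 0.28933471]
cam in tool [ 0.07029617 -0.00071841 -0.14810522] [[ 0.001 -0.966 -0.259]
 [ 1.     0.001 -0.001]
 [ 0.001 -0.259  0.966]] 301.6448800009466
```

play_rows(deltas=[[1,[0,0,0],-1],[1,[0,0,0],-1],[1,[0,0,0],-1],[1,[0,0,0],-1],[1,[0,0,0],-1],[1,[0,0,0],-1],[1,[0,0,0],-0.28]])

```text
clock: 0.85
ee_pos: [0.2295, 0.5541, 0.2363]
eef_rot: [-0.024, 1.0, -0.0, -0.0]
contact_force: [-0.2, 0.3, -0.9]
opening: 0.088
gripper_force: 0.0
```

play_rows(deltas=[[1,[-0.89,-1,0.2],0],[1,[-0.89,-1,0.2],0],[1,[-0.89,-1,0.2],0],[1,[-0.89,-1,0.2],0],[1,[-0.89,-1,0.2],0],[1,[-0.89,-1,0.2],0],[1,[-0.89,-1,0.2],0],[1,[-0.89,-1,0.2],0],[1,[-0.89,-1,0.2],0],[1,[-0.89,-1,0.2],0],[1,[-0.89,-1,0.2],0],[1,[-0.89,-1,0.2],0],[1,[-0.89,-1,0.2],0],[1,[-0.89,-1,0.2],0],[1,[-0.89,-1,0.2],0],[1,[-0.89,-1,0.2],0],[1,[-0.89,-1,0.2],0],[1,[0,0,0],0]])

```text
clock: 2.65
ee_pos: [0.5495, 0.2263, 0.168]
eef_rot: [-0.021, 1.0, -0.0, 0.0]
contact_force: [0.2, 0.4, 0.4]
opening: 0.088
gripper_force: 0.0
```

```bash
python3 - <<'E'
from h import *
s=sensors.observe(); Rt=R.from_quat(s['eef_rot']).as_matrix(); print(s['clock'],s['ee_pos'],np.degrees(np.arctan2(Rt[1,0],Rt[0,0])),s['contact_force'],Rt[:,2])
np.save('w1.npy',vision.camera_params('wrist'),allow_pickle=True)
cv2.imwrite('pics/w1.png',cv2.resize(vision.get_image('wrist'),(800,600),interpolation=cv2.INTER_CUBIC))
E
```

```text
2.65 [0.54949873 0.22628801 0.16804029] -177.598406497736 [0.15436419 0.37145396 0.38944148] [ 5.96655489e-04 -9.21524383e-04 -9.99999397e-01]
```

View pics/w1.png

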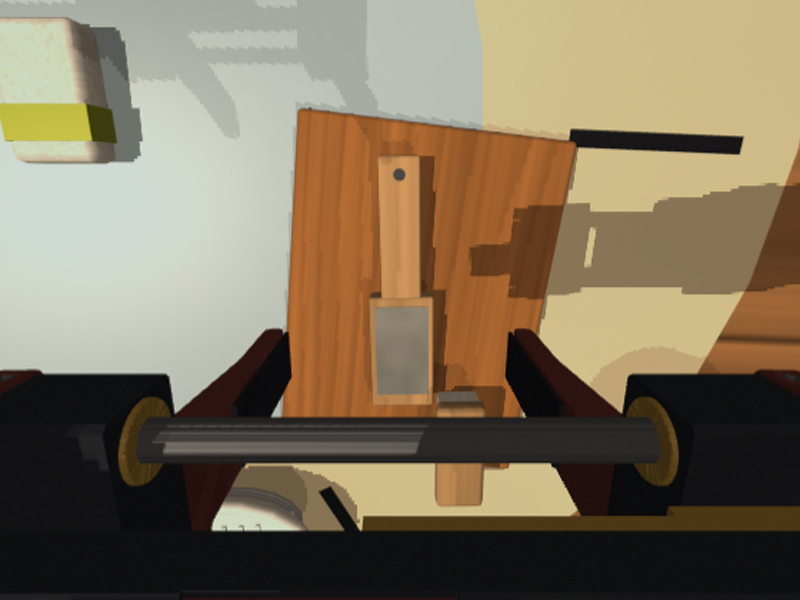

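The wrist view shows the file's tail edge at (378,156)–(420,155), its head end at (374,403)–(432,403) and its shoulder at y of about 298. The brush is clear of the handle.

```bash
python3 - <<'E'
from h import *
P=np.load('w1.npy',allow_pickle=True).item()
g=lambda x,y,z=.026: at('wrist',(x+.5)*.7-.5,(y+.5)*.7-.5,z,P)[:2]
t=(g(378,156)+g(420,155))/2; h=(g(374,403)+g(432,403))/2; s=(g(381,298)+g(420,297))/2
print(t,s,h,np.linalg.norm(h-t),np.linalg.norm(s-t),np.linalg.norm(g(378,156)-g(420,155)),np.linalg.norm(g(374,403)-g(432,403)))
d=h-t;print(np.degrees(np.arctan2(d[1],d[0])),(h+t)/2)
u=d/np.linalg.norm(d); print('grip',t+u*80)
E
```

```text
[0.46738811 0.22225157] [0.56228587 0.22745384] [0.64444499 0.23300105] 0.17738289085539657 0.09504024066445561 0.027022157893026588 0.043497623993036263
3.4742762043583695 [0.55591655 0.22762631]
grip [80.32035663  5.07028404]
```

play_rows(deltas=[[1,[0.1,0.02,1],-0.15],[1,[0,0,1],0],[1,[0,0,1],0],[1,[0,0,1],0],[1,[0,0,1],0],[1,[0,0,1],0],[1,[0,0,0.7],0],[1,[0,0,0],0],[1,[0,0,0],0]])

```text
clock: 3.6
ee_pos: [0.5452, 0.2292, 0.0349]
eef_rot: [-0.028, 1.0, -0.0, -0.0]
contact_force: [0.9, 1.0, 0.1]
opening: 0.0877
gripper_force: 0.0
```

play_rows(deltas=[[1,[0,0,0.2],0],[1,[0,0,0],0]])

```text
clock: 3.8
ee_pos: [0.5458, 0.2289, 0.0311]
eef_rot: [-0.028, 1.0, 0.0, 0.0]
contact_force: [0.0, 0.9, -0.5]
opening: 0.0878
gripper_force: 0.0
```

```bash
python3 - <<'E'
from h import *
for i in range(4):
    s=sensors.observe(); print(s['ee_pos'],s['eef_rot'],s['joint_positions']); vision.camera_params('top'); vision.get_image('top')
E
```

```text
[0.54580613 0.2289097  0.0311473 ] [-2.80099939e-02  9.99607518e-01  9.66152254e-05  4.89989119e-04] [ 2.80475465e-01  5.93704545e-01  1.71426134e+00 -7.79800843e-05
  8.32629593e-01 -1.34629574e+00]
[0.5457719  0.22884996 0.03118208] [-2.79828187e-02  9.99608308e-01  8.28350640e-05  4.31374958e-04] [ 2.80392273e-01  5.93642233e-01  1.71426857e+00 -7.43928382e-05
  8.32805063e-01 -1.34632698e+00]
[0.54576329 0.22881099 0.03118722] [-2.79971826e-02  9.99607918e-01  7.77368287e-05  4.03669466e-04] [ 2.80330098e-01  5.93631960e-01  1.71427216e+00 -6.89450955e-05
  8.32867949e-01 -1.34642155e+00]
[0.54573526 0.2287775  0.0311298 ] [-2.79789296e-02  9.99608450e-01  5.20122953e-05  3.51323222e-04] [ 2.80303342e-01  5.93720910e-01  1.71429304e+00 -1.00945601e-04
  8.32872334e-01 -1.34639027e+00]
```

play_rows(deltas=[[1,[-0.1,-0.1,0],0],[1,[0,0,0],0],[-1,[0,0,0],0],[-1,[0,0,0],0],[-1,[0,0,0],0],[-1,[0,0,0],0],[-1,[0,0,0],0],[-1,[0,0,0],0],[-1,[0,0,0],0],[-1,[0,0,0],0]])

```text
clock: 5.0
ee_pos: [0.5475, 0.2269, 0.0306]
eef_rot: [-0.028, 1.0, -0.0, -0.0]
contact_force: [0.5, -0.1, -0.4]
opening: 0.0276
gripper_force: 29.9
```

```bash
python3 - <<'E'
from h import *
from scipy.optimize import least_squares
P=vision.camera_params('top')
pts=[((567,73),(106,31,40)),((684,42),(106,-31,40)),((709,158),(45,-31,40)),((588,188),(45,31,40)),((530,512),(-108,98,16)),((772,455),(-108,-31,20)),((432,112),(106,98,16)),((441,112),(100,93,16)),((527,500),(-100,93,16))]
def res(q,full=False):
    r=[]
    for (x,y),X in pts:
        X=np.array(X)/1e3; c,s=np.cos(q[2]),np.sin(q[2])
        w=[q[0]+c*X[0]-s*X[1],q[1]+s*X[0]+c*X[1],X[2]]
        p=pix('top',w,P); r.append((p-[310,120]+.5)*4.8-.5+[390,0]-[x,y])
    r=np.array(r); return r if full else r.ravel()
o=least_squares(res,[.57,-.22,.25],loss='soft_l1',f_scale=3)
print(o.x,np.degrees(o.x[2])); print(res(o.x,1).round(1))
E
```

```text
[ 0.59679663 -0.21750272  0.23780561] 13.625257568592632
[[-3.2 -4. ]
 [-1.1  0.5]
 [ 2.5  1. ]
 [ 4.  -2.1]
 [-4.8  2.3]
 [ 0.3  2.6]
 [-2.5 -2. ]
 [ 0.6  7. ]
 [ 4.2 -3.2]]
```

play_rows(deltas=[[-1,[0,0,-0.5],0],[-1,[0,0,-1],0],[-1,[0,0,-1],0],[-1,[0,0,-1],0],[-1,[0,0,-1],0],[-1,[0,0,-0.5],0]])

```text
clock: 5.6
ee_pos: [0.5484, 0.2271, 0.1329]
eef_rot: [-0.028, 1.0, 0.0, 0.001]
contact_force: [2.2, -0.8, -0.8]
opening: 0.0281
gripper_force: 30.0
```

play_rows(deltas=[[-1,[0,0,0],-0.9],[-1,[0,0,0],-0.9],[-1,[0,0,0],-0.8],[-1,[0.29,-1,0],0],[-1,[0.29,-1,0],0],[-1,[0.29,-1,0],0],[-1,[0.29,-1,0],0],[-1,[0.29,-1,0],0],[-1,[0.29,-1,0],0],[-1,[0.29,-1,0],0],[-1,[0.29,-1,0],0],[-1,[0.29,-1,0],0],[-1,[0.29,-1,0],0],[-1,[0.29,-1,0],0],[-1,[0.29,-1,0],0]])

```text
clock: 7.1
ee_pos: [0.536, -0.0236, 0.1306]
eef_rot: [-0.119, 0.993, 0.0, -0.0]
contact_force: [-0.1, 0.1, -1.3]
opening: 0.028
gripper_force: 30.0
```

play_rows(deltas=[[-1,[0.29,-1,0],0],[-1,[0.29,-1,0],0],[-1,[0.29,-1,0],0],[-1,[0.29,-1,0],0],[-1,[0.29,-1,0],0],[-1,[0.29,-1,0],0],[-1,[0.29,-1,0],0],[-1,[0.29,-1,0],0],[-1,[0.29,-1,0],0],[-1,[0.29,-1,0],0],[-1,[0,-0.15,0],0],[-1,[0,0,0],0],[-1,[0,0,0],0]])

```text
clock: 8.4
ee_pos: [0.5275, -0.2328, 0.1305]
eef_rot: [-0.119, 0.993, 0.0, -0.0]
contact_force: [-0.3, 0.0, -1.6]
opening: 0.0277
gripper_force: 30.0
```

```bash
python3 - <<'E'
from h import *
s=sensors.observe(); Rt=R.from_quat(s['eef_rot']).as_matrix(); print(s['clock'],s['ee_pos'],np.degrees(np.arctan2(Rt[1,0],Rt[0,0])),s['contact_force'])
np.save('w2.npy',vision.camera_params('wrist'),allow_pickle=True)
cv2.imwrite('pics/w2.png',cv2.resize(vision.get_image('wrist'),(800,600),interpolation=cv2.INTER_CUBIC))
E
```

```text
8.4 [ 0.52746877 -0.23275109  0.13051458] -166.38032450967748 [-0.34015164  0.02728921 -1.64918253]
```

View pics/w2.png

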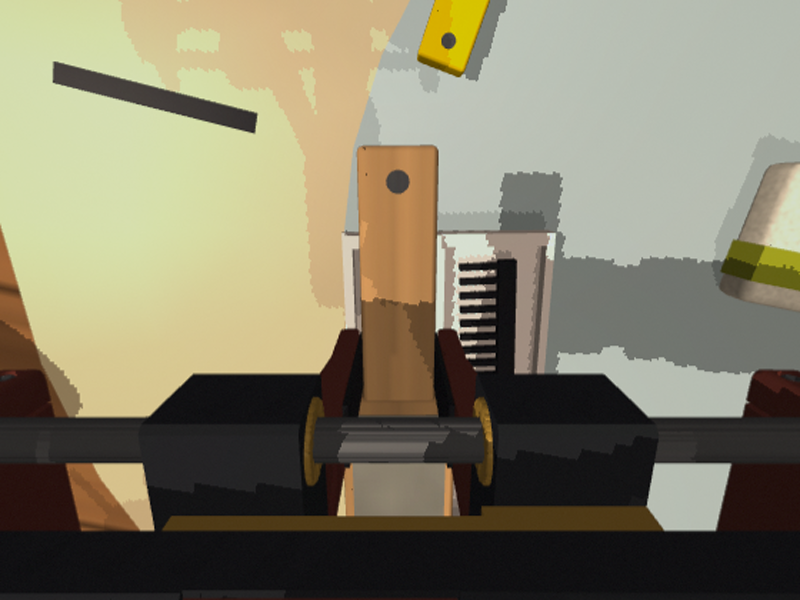

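The wrist view shows the file held straight, with its tail at (358–437,147). The tray's outer front corners are at (343,233) and (557,233), so I'll compare those with the fit.

```bash
python3 - <<'E'
from h import *
P=np.load('w2.npy',allow_pickle=True).item()
q=[.5968,-.2175,.2378]; c,s=np.cos(q[2]),np.sin(q[2])
def w(x,y,z): return [q[0]+(c*x-s*y)/1e3,q[1]+(s*x+c*y)/1e3,z/1e3]
for X in [(-108,-31,16),(-108,98,16),(-108,98,0),(-40,-31,16),(-40,98,16)]: print(X,((pix('wrist',w(*X),P)+.5)/.7-.5).round(1))
g=lambda x,y,z: at('wrist',(x+.5)*.7-.5,(y+.5)*.7-.5,z,P)
def tr(p): d=p[:2]-q[:2]; return (np.array([c*d[0]+s*d[1],-s*d[0]+c*d[1]])*1e3).round(1)
for x,y,z in [(343,233,.016),(557,233,.016),(345,330,.016),(548,373,.016)]: print((x,y),tr(g(x,y,z)))
# file top z: TCP measured .1305; tip .1165, tip is 7 above file bottom -> top=.1255
a,b=g(358,147,.1255),g(437,147,.1255);print('tail',tr(a),tr(b)); a,b=g(361,400,.1255),g(433,400,.1255); print(tr(a),tr(b))
print('tcp',tr(np.array(sensors.observe()['ee_pos'])))
E
```

```text
(-108, -31, 16) [346.1 231.8]
(-108, 98, 16) [557.9 232. ]
(-108, 98, 0) [549.  228.8]
(-40, -31, 16) [349.2 336.5]
(-40, 98, 16) [547.7 336.7]
(343, 233) [-107.3  -32.9]
(557, 233) [-107.4   97.5]
(345, 330) [-44.5 -33.6]
(548, 373) [-14.3 100.5]
tail [-150.7  -12.9] [-150.7   13.7]
[-55.7 -13.9] [-55.7  14.5]
tcp [-70.9   1.6]
```

play_rows(deltas=[[-1,[0,-0.08,1],0],[-1,[0,0,1],0],[-1,[0,0,1],0],[-1,[0,0,1],0],[-1,[0,0,0.2],0],[-1,[0,0,0],0],[-1,[0,0,0],0],[-1,[0,0,0],0]])

```text
clock: 9.25
ee_pos: [0.529, -0.2356, 0.0478]
eef_rot: [-0.119, 0.993, -0.001, 0.001]
contact_force: [-0.3, -0.6, -1.0]
opening: 0.0279
gripper_force: 30.0
```

play_rows(deltas=[[-1,[0,0,0.15],0],[-1,[0,0,0.15],0],[-1,[0,0,0],0],[-1,[0,0,0],0]])

```text
clock: 9.65
ee_pos: [0.5281, -0.2353, 0.0406]
eef_rot: [-0.118, 0.993, 0.0, -0.0]
contact_force: [-0.1, -0.3, -1.6]
opening: 0.0276
gripper_force: 30.0
```

play_rows(deltas=[[-1,[0,0,0.05],0],[-1,[0,0,0.05],0],[-1,[0,0,0],0]])

```text
clock: 9.95
ee_pos: [0.5286, -0.2354, 0.0393]
eef_rot: [-0.118, 0.993, -0.0, 0.0]
contact_force: [0.4, 2.0, 5.2]
opening: 0.0276
gripper_force: 30.0
```

play_rows(deltas=[[-1,[0,0,0.05],0],[-1,[0,0,0],0],[-1,[0,0,0],0]])

```text
clock: 10.25
ee_pos: [0.5289, -0.2353, 0.0385]
eef_rot: [-0.118, 0.993, -0.0, 0.001]
contact_force: [0.2, 1.2, 5.9]
opening: 0.0275
gripper_force: 30.0
```

play_rows(deltas=[[-1,[0,0,0.05],0],[-1,[0,0,0],0],[-1,[0,0,0],0]])

```text
clock: 10.55
ee_pos: [0.5291, -0.2353, 0.0376]
eef_rot: [-0.118, 0.993, -0.0, 0.001]
contact_force: [1.3, 2.1, 7.3]
opening: 0.0279
gripper_force: 30.0
```

play_rows(deltas=[[-1,[0,0,0.05],0],[-1,[0,0,0],0],[-1,[0,0,0],0]])

```text
clock: 10.85
ee_pos: [0.5293, -0.2353, 0.0368]
eef_rot: [-0.118, 0.993, -0.0, 0.001]
contact_force: [1.4, 3.6, 7.5]
opening: 0.0278
gripper_force: 30.0
```

```bash
python3 - <<'E'
from h import *
s=sensors.observe(); print(s['ee_pos'],s['contact_force'],s['torque'])
im=vision.get_image('scene')
c=im[145:265,110:250]; cv2.imwrite('pics/s2.png',cv2.resize(c,None,fx=5,fy=5,interpolation=cv2.INTER_CUBIC))
E
```

```text
[ 0.5293081  -0.23529145  0.03679109] [1.39280885 3.60852291 7.54508512] [ 0.52215098  0.08626628 -0.05818862]
```

View pics/s2.png

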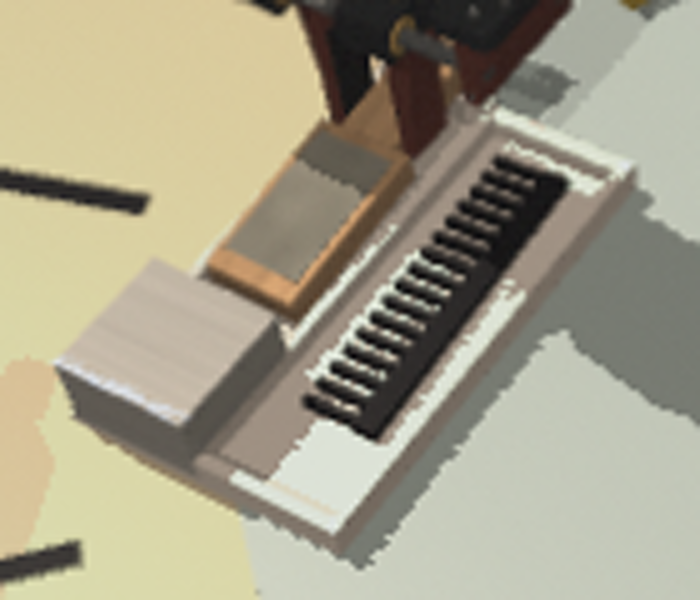

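The crop shows the file's head in front of the hood. Its head-end top corners are at (211,262) and (293,293), and its lower right corner is at (293,316). I'll solve for the nose height.

```bash
python3 - <<'E'
from h import *
P=vision.camera_params('scene')
q=[.5968,-.2175,.2378]; c,s=np.cos(q[2]),np.sin(q[2])
def w(x,y,z): return [q[0]+(c*x-s*y)/1e3,q[1]+(s*x+c*y)/1e3,z/1e3]
def tr(p): d=p[:2]-q[:2]; return (np.array([c*d[0]+s*d[1],-s*d[0]+c*d[1]])*1e3).round(1)
cp=lambda X:((pix('scene',w(*X),P)-[110,145]+.5)*5-.5).round(0)
g=lambda x,y,z: at('scene',(x+.5)/5-.5+110,(y+.5)/5-.5+145,z,P)
print('tcp',tr(np.array(sensors.observe()['ee_pos'])))
print('hood',cp((45,31,40)),cp((106,31,40)),cp((45,-31,40)),'outer',cp((106,98,16)),cp((-108,98,16)))
for z in (8,10,12,14): print(z,'botR',cp((28,22.5,z)),'topR',cp((29.5,22.5,z+16)),'topL',cp((29.5,-23.5,z+16)))
E
```

```text
tcp [-69.8  -1.4]
hood [278. 314.] [179. 424.] [156. 254.] outer [332. 533.] [637. 164.]
8 botR [302. 326.] topR [293. 304.] topL [203. 261.]
10 botR [301. 323.] topR [292. 301.] topL [202. 258.]
12 botR [300. 320.] topR [291. 298.] topL [201. 255.]
14 botR [299. 317.] topR [290. 295.] topL [200. 252.]
```

play_rows(deltas=[[-1,[0,0,0.05],0],[-1,[0,0,0],0],[-1,[0,0,0],0]])

```text
clock: 11.2
ee_pos: [0.5293, -0.2353, 0.0367]
eef_rot: [-0.118, 0.993, -0.0, 0.001]
contact_force: [-0.6, 3.4, 16.8]
opening: 0.0278
gripper_force: 30.0
```

play_rows(deltas=[[-1,[0,0,0.05],0],[-1,[0,0,0],0],[-1,[0,0,0],0]])

```text
clock: 11.5
ee_pos: [0.5294, -0.2352, 0.0366]
eef_rot: [-0.118, 0.993, -0.0, 0.001]
contact_force: [-2.4, 5.0, 26.2]
opening: 0.0278
gripper_force: 30.0
```

play_rows(deltas=[[-1,[0,0,-0.2],0],[-1,[0,0,-0.1],0],[-1,[0,0,0],0],[-1,[0,0,0],0]])

```text
clock: 11.9
ee_pos: [0.5279, -0.2352, 0.0393]
eef_rot: [-0.119, 0.993, 0.0, -0.0]
contact_force: [-0.3, -0.1, -1.6]
opening: 0.0274
gripper_force: 30.0
```

play_rows(deltas=[[-1,[-0.3,0,0],0],[-1,[-0.3,0,0],0],[-1,[-0.3,0,0],0],[-1,[-0.3,0,0],0],[-1,[-0.3,0,0],0],[-1,[-0.2,0,0],0],[-1,[0,0,0],0],[-1,[0,0,0],0],[-1,[0,0,0],0]])

```text
clock: 12.8
ee_pos: [0.5609, -0.2272, 0.0396]
eef_rot: [-0.119, 0.993, 0.0, -0.0]
contact_force: [0.6, -0.8, -1.1]
opening: 0.0276
gripper_force: 30.0
```

```bash
cat >> h.py <<'E'
q=[.5968,-.2175,.2378]; c,s_=np.cos(q[2]),np.sin(q[2])
def tr(p): d=np.array(p)[:2]-q[:2]; return (np.array([c*d[0]+s_*d[1],-s_*d[0]+c*d[1]])*1e3).round(1)
def st():
    s=sensors.observe(); f=s['contact_force']; print(s['clock'],'tray xy',tr(s['ee_pos']),'z',s['ee_pos'][2].round(4),'F tray',round(c*f[0]+s_*f[1],1),round(-s_*f[0]+c*f[1],1),round(f[2],1))
E
python3 -c "from h import *; st()"
```

```text
12.8 tray xy [-37.2  -1. ] z 0.0396 F tray 0.3 -0.9 -1.1
```

play_rows(deltas=[[-1,[-0.2,0,0],0],[-1,[-0.2,0,0],0],[-1,[0,0,0],0],[-1,[0,0,0],0]])

```text
clock: 13.2
ee_pos: [0.5691, -0.2254, 0.0397]
eef_rot: [-0.119, 0.993, -0.0, -0.0]
contact_force: [-1.0, 0.2, -1.1]
opening: 0.0278
gripper_force: 30.0
```

play_rows(deltas=[[-1,[-0.1,0,0],0],[-1,[0,0,0],0],[-1,[0,0,0],0]])

```text
clock: 13.5
ee_pos: [0.5709, -0.2249, 0.0397]
eef_rot: [-0.119, 0.993, -0.0, -0.0]
contact_force: [-0.3, 0.0, -1.1]
opening: 0.0276
gripper_force: 30.0
```

```bash
python3 -c "from h import *; st()"
```

```text
13.5 tray xy [-26.9  -1.1] z 0.0397 F tray -0.3 0.1 -1.1
```

play_rows(deltas=[[-1,[-0.06,0,0],0],[-1,[0,0,0],0],[-1,[0,0,0],0]])

```text
clock: 13.8
ee_pos: [0.5719, -0.2246, 0.0396]
eef_rot: [-0.119, 0.993, 0.0, -0.0]
contact_force: [0.0, -0.1, -0.1]
opening: 0.0276
gripper_force: 30.0
```

play_rows(deltas=[[-1,[-0.06,0,0],0],[-1,[0,0,0],0],[-1,[0,0,0],0]])

```text
clock: 14.1
ee_pos: [0.5725, -0.2244, 0.0395]
eef_rot: [-0.119, 0.993, 0.0, -0.001]
contact_force: [-4.0, -1.6, -0.2]
opening: 0.0276
gripper_force: 30.0
```

play_rows(deltas=[[-1,[-0.06,0,0],0],[-1,[0,0,0],0],[-1,[0,0,0],0]])

```text
clock: 14.4
ee_pos: [0.5741, -0.224, 0.0395]
eef_rot: [-0.119, 0.993, 0.0, -0.0]
contact_force: [-4.3, -2.3, -1.0]
opening: 0.0273
gripper_force: 30.0
```

play_rows(deltas=[[-1,[-0.15,0,0],0],[-1,[-0.15,0,0],0],[-1,[-0.1,0,0],0],[-1,[0,0,0],0],[-1,[0,0,0],0],[-1,[0,0,0],0]])

```text
clock: 15.0
ee_pos: [0.581, -0.2222, 0.0394]
eef_rot: [-0.119, 0.993, 0.0, -0.001]
contact_force: [-6.4, -3.5, 1.1]
opening: 0.0275
gripper_force: 30.0
```

```bash
python3 -c "from h import *; st()"
```

```text
15.0 tray xy [-16.5  -0.9] z 0.0394 F tray -7.0 -1.9 1.1
```

play_rows(deltas=[[-1,[-0.12,0,0],0],[-1,[0,0,0],0],[-1,[0,0,0],0],[-1,[0,0,0],0]])

```text
clock: 15.4
ee_pos: [0.583, -0.2217, 0.0393]
eef_rot: [-0.119, 0.993, 0.0, -0.001]
contact_force: [-7.7, -4.4, 0.8]
opening: 0.0276
gripper_force: 30.0
```

```bash
python3 - <<'E'
from h import *
st(); P=vision.camera_params('wrist'); im=vision.get_image('wrist')
w=lambda x,y,z:[q[0]+(c*x-s_*y)/1e3,q[1]+(s_*x+c*y)/1e3,z/1e3]
print('sill inner',pix('wrist',w(-100,0,20),P),'outer',pix('wrist',w(-108,0,20),P))
cv2.imwrite('pics/w3.png',cv2.resize(im[80:240,200:400],None,fx=4,fy=3.75,interpolation=cv2.INTER_CUBIC))
E
```

```text
15.4 tray xy [-14.4  -0.8] z 0.0393 F tray -8.5 -2.5 0.8
sill inner [281.87097646  92.61248262] outer [281.93702196  76.21805839]
```

View pics/w3.png

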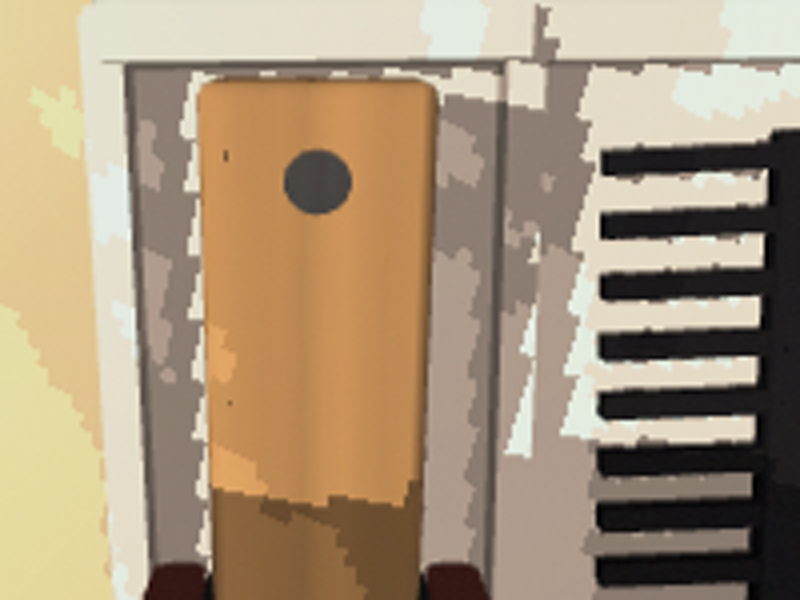

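The wrist crop shows the tail edge (y≈80) just inside the sill's inner edge (y≈63), and the file is centred in the bay. Next I lower it.

play_rows(deltas=[[-1,[0,0,0.1],0],[-1,[0,0,0.1],0],[-1,[0,0,0],0],[-1,[0,0,0],0]])

```text
clock: 15.85
ee_pos: [0.5831, -0.2216, 0.0354]
eef_rot: [-0.119, 0.993, 0.0, -0.001]
contact_force: [-6.9, -2.7, 1.3]
opening: 0.0276
gripper_force: 30.0
```

play_rows(deltas=[[-1,[0,0,0.08],0],[-1,[0,0,0],0],[-1,[0,0,0],0]])

```text
clock: 16.15
ee_pos: [0.583, -0.2214, 0.0338]
eef_rot: [-0.119, 0.993, 0.0, -0.001]
contact_force: [-7.5, -2.6, 1.2]
opening: 0.0278
gripper_force: 30.0
```

```bash
python3 -c "from h import *; st()"
```

```text
16.15 tray xy [-14.3  -0.6] z 0.0338 F tray -7.9 -0.8 1.2
```

play_rows(deltas=[[-1,[0,0,0.05],0],[-1,[0,0,0],0],[-1,[0,0,0],0]])

```text
clock: 16.45
ee_pos: [0.5831, -0.2214, 0.0328]
eef_rot: [-0.119, 0.993, 0.0, -0.001]
contact_force: [-7.3, -2.8, 1.8]
opening: 0.0279
gripper_force: 30.0
```

```bash
python3 - <<'E'
from h import *
st(); im=vision.get_image('scene')
a=cv2.resize(im[145:265,110:250],None,fx=3.3,fy=3.3,interpolation=cv2.INTER_CUBIC); b=cv2.resize(vision.get_image('wrist')[80:240,230:350],None,fx=2.5,fy=2.5,interpolation=cv2.INTER_CUBIC)
o=np.zeros((400,780,3),np.uint8); o[:a.shape[0],:a.shape[1]]=a; o[:b.shape[0],470:470+b.shape[1]]=b; cv2.imwrite('pics/m4.png',o)
E
```

```text
16.45 tray xy [-14.2  -0.5] z 0.0328 F tray -7.7 -1.0 1.8
```

View pics/m4.png

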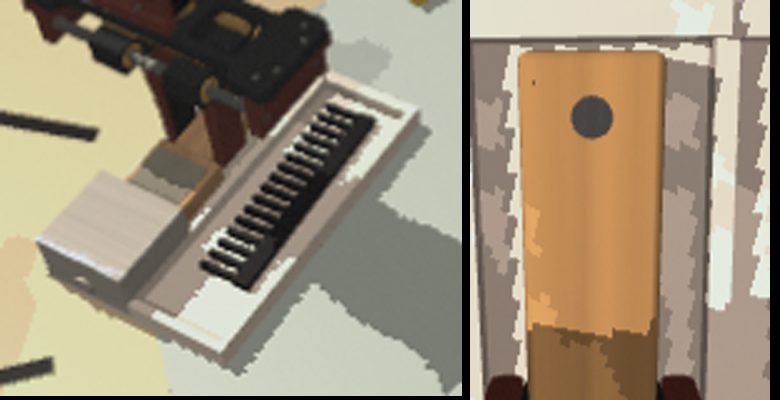

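Left: the head is under the hood. Right: the tail is just inside the sill. I lower it slightly more, then back off gently to check that the tail catches the sill.

play_rows(deltas=[[-1,[0,0,0.05],0],[-1,[0,0,0],0],[-1,[0,0,0],0]])

```text
clock: 16.85
ee_pos: [0.5831, -0.2215, 0.0319]
eef_rot: [-0.119, 0.993, 0.0, -0.001]
contact_force: [-7.6, -2.9, 1.7]
opening: 0.0277
gripper_force: 30.0
```

play_rows(deltas=[[-1,[0.08,0,0],0],[-1,[0,0,0],0],[-1,[0,0,0],0]])

```text
clock: 17.15
ee_pos: [0.5817, -0.2218, 0.0319]
eef_rot: [-0.119, 0.993, 0.0, -0.001]
contact_force: [-7.4, -2.7, 1.4]
opening: 0.0275
gripper_force: 30.0
```

play_rows(deltas=[[-1,[0.06,0,0],0],[-1,[0,0,0],0],[-1,[0,0,0],0]])

```text
clock: 17.45
ee_pos: [0.5808, -0.2221, 0.032]
eef_rot: [-0.119, 0.993, 0.0, -0.001]
contact_force: [-6.7, -2.8, 1.8]
opening: 0.0274
gripper_force: 30.0
```

```bash
python3 -c "from h import *; st()"
```

```text
17.45 tray xy [-16.7  -0.7] z 0.032 F tray -7.1 -1.1 1.8
```

play_rows(deltas=[[-1,[0.04,0,0],0],[-1,[0,0,0],0],[-1,[0,0,0],0]])

```text
clock: 17.75
ee_pos: [0.5807, -0.2221, 0.032]
eef_rot: [-0.119, 0.993, 0.0, -0.0]
contact_force: [-5.1, -0.8, 0.3]
opening: 0.0277
gripper_force: 30.0
```

play_rows(deltas=[[-1,[0.04,0,0],0],[-1,[0,0,0],0],[-1,[0,0,0],0]])

```text
clock: 18.05
ee_pos: [0.5806, -0.2222, 0.032]
eef_rot: [-0.118, 0.993, 0.0, 0.0]
contact_force: [-2.5, 2.8, -1.7]
opening: 0.028
gripper_force: 30.0
```

```bash
python3 - <<'E'
from h import *
st(); im=vision.get_image('wrist')
cv2.imwrite('pics/w5.png',cv2.resize(im[80:200,220:360],None,fx=5,fy=5,interpolation=cv2.INTER_CUBIC))
E
```

```text
18.05 tray xy [-16.9  -0.8] z 0.032 F tray -1.8 3.3 -1.7
```

View pics/w5.png

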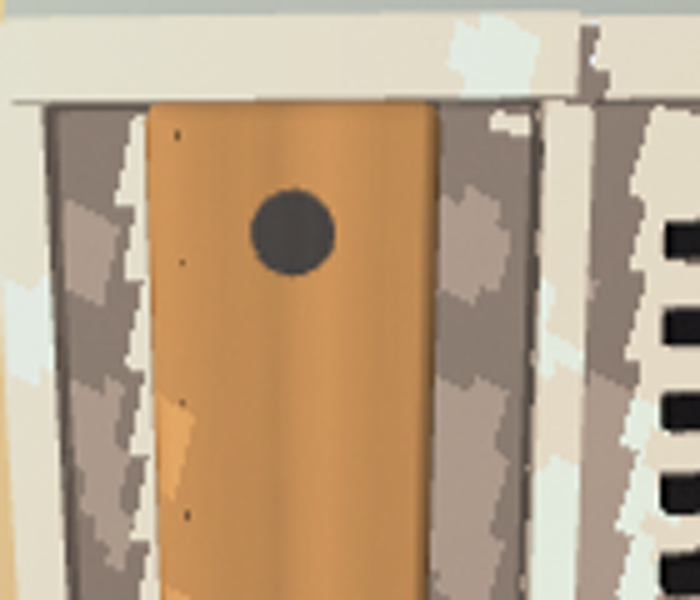

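The tail edge at y≈100 sits right against the sill, and the force moved from the gripper to the sill, so it's engaged. I release and lift.

play_rows(deltas=[[-0.1,[0,0,0],0],[-0.1,[0,0,0],0],[-0.1,[0,0,0],0],[-0.1,[0,0,0],0],[-0.1,[0,0,-0.3],0],[-0.1,[0,0,-1],0],[-0.1,[0,0,-1],0],[-0.1,[0,0,-0.7],0],[-1,[0,0,0],0],[-1,[0,0,0],0],[-1,[0,0,0],0],[-1,[0,0,0],0]])

```text
clock: 19.3
ee_pos: [0.5796, -0.2223, 0.091]
eef_rot: [-0.119, 0.993, 0.0, -0.001]
contact_force: [0.2, -0.8, -0.2]
opening: 0.0114
gripper_force: 0.0
```

```bash
python3 - <<'E'
from h import *
st(); im=vision.get_image('wrist')
np.save('w6.npy',vision.camera_params('wrist'),allow_pickle=True)
cv2.imwrite('pics/w6.png',cv2.resize(im,(800,600),interpolation=cv2.INTER_CUBIC))
E
```

```text
19.3 tray xy [-17.9  -0.7] z 0.091 F tray 0.0 -0.9 -0.2
```

View pics/w6.png

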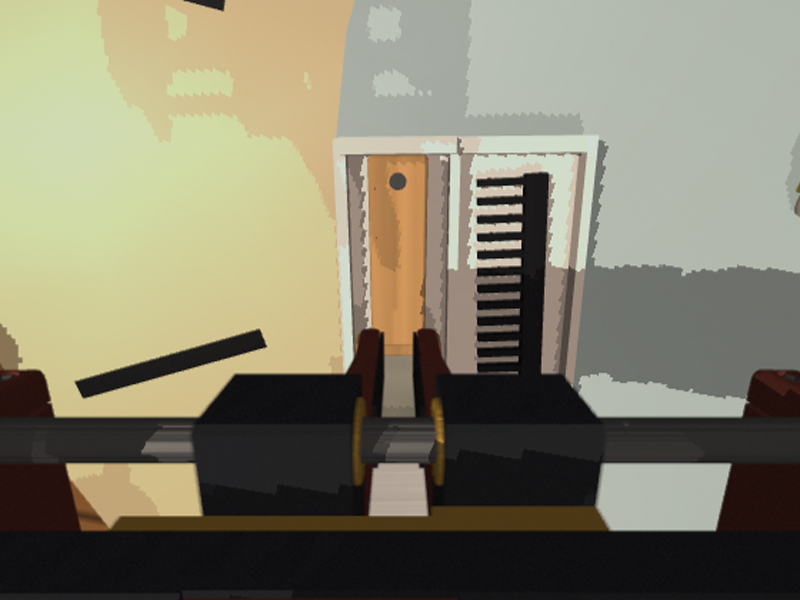

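The file rests with its tail behind the sill. Now I press the handle end down with closed fingers.

play_rows(deltas=[[-1,[0.95,0,0],0],[-1,[0.95,0,0],0],[-1,[0.95,0,0],0],[-1,[0,0,1],0],[-1,[0,0,1],0],[-1,[0,0,0.25],0],[-1,[0,0,0],0],[-1,[0,0,0],0]])

```text
clock: 20.15
ee_pos: [0.5252, -0.2362, 0.0474]
eef_rot: [-0.119, 0.993, -0.0, 0.0]
contact_force: [-0.5, 0.1, -0.2]
opening: 0.0003
gripper_force: 0.0
```

play_rows(deltas=[[-1,[0,0,0.15],0],[-1,[0,0,0.15],0],[-1,[0,0,0],0],[-1,[0,0,0],0]])

```text
clock: 20.55
ee_pos: [0.5254, -0.2364, 0.0414]
eef_rot: [-0.119, 0.993, -0.0, 0.0]
contact_force: [0.5, -0.7, 1.2]
opening: 0.0006
gripper_force: 0.7
```

```bash
python3 -c "from h import *; st()"
```

```text
20.55 tray xy [-73.9  -1.5] z 0.0414 F tray 0.3 -0.8 1.2
```

play_rows(deltas=[[-1,[0,0,0.08],0],[-1,[0,0,0],0],[-1,[0,0,0],0]])

```text
clock: 20.85
ee_pos: [0.5252, -0.2364, 0.0396]
eef_rot: [-0.119, 0.993, -0.0, 0.0]
contact_force: [1.1, -1.3, 2.4]
opening: 0.0006
gripper_force: 1.1
```

play_rows(deltas=[[-1,[0,0,0.08],0],[-1,[0,0,0],0],[-1,[0,0,0],0]])

```text
clock: 21.15
ee_pos: [0.5249, -0.2361, 0.0378]
eef_rot: [-0.119, 0.993, -0.0, 0.0]
contact_force: [1.0, -1.4, 2.8]
opening: 0.0008
gripper_force: 1.0
```

play_rows(deltas=[[-1,[0,0,0.08],0],[-1,[0,0,0],0],[-1,[0,0,0],0]])

```text
clock: 21.45
ee_pos: [0.5249, -0.2362, 0.0364]
eef_rot: [-0.119, 0.993, -0.0, -0.0]
contact_force: [0.7, -0.9, 4.1]
opening: 0.0002
gripper_force: 2.4
```

play_rows(deltas=[[-1,[0,0,0.06],0],[-1,[0,0,0],0],[-1,[0,0,0],0]])

```text
clock: 21.75
ee_pos: [0.5249, -0.2362, 0.0363]
eef_rot: [-0.119, 0.993, -0.0, 0.0]
contact_force: [-1.8, 0.3, 15.2]
opening: 0.0003
gripper_force: 7.8
```

It bottomed out with the tip at 0.022, which is the expected height of the file's top when flat. I lift clear and check.

play_rows(deltas=[[-1,[0,0,-0.5],0],[-1,[0,0,-1],0],[-1,[0,0,-1],0],[-1,[0,0,-1],0],[-1,[0.5,0,-1],0],[-1,[1,0,-1],0],[-1,[1,0,-1],0],[-1,[0,0,0],0],[-1,[0,0,0],0],[-1,[0,0,0],0]])

```text
clock: 22.75
ee_pos: [0.4763, -0.2473, 0.1641]
eef_rot: [-0.119, 0.993, 0.001, -0.0]
contact_force: [-0.5, 0.4, 0.1]
opening: 0.0008
gripper_force: 0.0
```

```bash
python3 - <<'E'
from h import *
st()
a=cv2.resize(vision.get_image('scene')[145:265,110:250],None,fx=2.8,fy=2.8,interpolation=cv2.INTER_CUBIC); b=cv2.resize(vision.get_image('top')[115:240,310:400],None,fx=4,fy=4,interpolation=cv2.INTER_CUBIC)
o=np.zeros((500,760,3),np.uint8); o[:a.shape[0],:a.shape[1]]=a; o[:b.shape[0],400:400+b.shape[1]]=b; cv2.imwrite('pics/f.png',o)
E
```

```text
22.75 tray xy [-124.1   -0.6] z 0.1641 F tray -0.4 0.5 0.1
```

View pics/f.png

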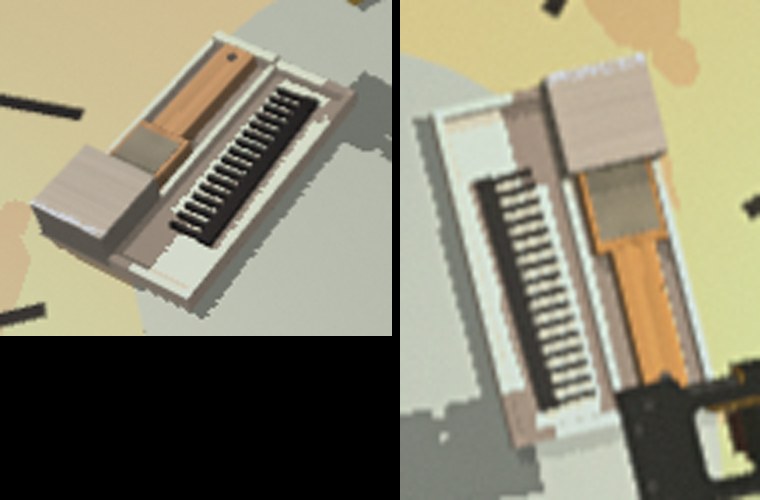

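The file lies flat in the bay, head under the hood and tail behind the sill, pumice up, and the comb hasn't moved.

```bash
python3 -c "from station import job_done; print(job_done())"
```

```text
the job is handed in; nothing more can be done
None
```

The foot file is put away and the job is handed in (about 23 s): it lies flat, pumice side up, head under the hood against the stop and tail behind the sill, the stop was pressed back only about 11 of its 18 mm, and the comb, nail brush and soap were not touched.

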